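# Stop the drive, then take a gauge-rod reading from the gear unit

### The job

Press the mushroom stop button fully down so that the drive is off. Then take the gauge rod from its cradle, push it into the sloping guide tube of the gear unit until its collar sits on the mouth of the tube, draw it right out again, and hold it level with its tip above the front half of the shallow tray behind the gear unit, roughly 0.2 m over the table, so that it can be read. Finish while still holding the rod there, still and level; do not put it down, and leave the other things on the table where they are.

Things in the scene. Friction and masses are not known exactly. Their poses are not given: they have to be found in the camera images.
- stop_head (a joint): how far the stop button is pressed, in m: 0 up, 0.008 fully down; it slides straight down against about 4 N and stays where it is pushed
- stop_top (a point): top centre of the stop button: a black mushroom head of 40 mm diameter, 14 mm high, on a grey box 58x58 mm and 42 mm high that is fixed to the table; the top is 71 mm above the table when up
- gauge_rod: loose gauge rod, 0.15 kg, 194 mm long. Origin on its axis in the middle of the black handle; x to the tip, z up as it lies in the cradle. Handle a 20 mm wide (y), 22 mm high (z) bar, x = -42 to 35 mm; steel rod of 10 mm diameter to the tip at x = 151 mm (tapered to 6 mm over the last 6 mm); collar of 34 mm diameter, x = 48 to 56 mm
- rod_tip (a point): centre of the rod's tip
- rod_stop (a point): centre of the collar's face on the tip side, 95 mm before the tip
- cradle: aluminium cradle, fixed, holds the rod level, axis 55 mm over the table. Origin at table height under the rod's origin, x along the rod to the tip. Base 40 mm wide, 8 mm high, x = -47 to 105 mm; notched uprights at x = -40 mm (round the handle's end, 57 mm high) and 96 mm (round the rod, 62 mm high): lift the rod straight up, 20 mm or more
- guide_tube: sloping steel tube of the gear unit. Origin at the centre of its mouth, 120 mm above the table; z points out along the axis, rising 35 degrees from level: the rod goes in along -z. Bore 13 mm, 97 mm deep, widened to 22 mm at the mouth over 12 mm; outside 30 mm at the mouth, 21 mm below. With the collar on the mouth, point rod_stop is at this origin
- gear_unit: the gear unit that carries the tube, fixed to the table: steel foot 100x64x8 mm, grey housing 56 mm wide and 92 mm high (103 mm with its plug) at the low end of the tube. Origin at table height, x level towards the mouth: mouth at x = 45 mm, housing from x = -75 to -39 mm, foot from -75 to 25 mm
- tray_mark (a point): centre of the front half of the shallow tray's floor, 31 mm above the table; the tray (fixed, rims 63 mm high) is 146 mm wide along y and reaches from 75 mm before this point to 185 mm behind it in x
- binder_clip: bystander: black spring clip standing on its back, 32x28 mm, 46 mm high
- brass_weight: bystander: necked weight, 45 mm across, 53 mm high
- marker: bystander: lying marker pen, 14x135 mm
- hex_key: bystander: lying hex key, 31x94 mm, 6 mm high
- screw_jar: bystander: jar with black lid, 59 mm across, 64 mm high, in the rear half of the tray
- screen_edge (a point): middle of the near upright edge of a clear fixed screen, an obstacle: it stands parallel to x between the two tables, from this edge away from the robot, 20 mm thick, z = 0.05 to 0.72 m. The work is on its left (+y): an arm that starts on its right must fold back or rise over it before it swings across

How it is judged:
By the outcome, as a careful person would: the job done as asked, in the order asked, and still so for the second after the job is handed in, while the arm keeps its last pose, push and grip.
It also fails if it takes over 58 s, if anything falls off the work surface, if the arm or the gripper's body presses on something with over 40 N, if the wrist force passes 120 N, or if a joint passes its speed limit or range.

### The arm

A 6-joint arm with a two-finger parallel gripper is mounted at the origin on a cart in front of the work surface, level with it; the furniture and walls round the work are solid. World frame = base frame: x ahead of the robot, y to its left, z up, the work surface at z = 0. Lengths are in mm, angles in degrees, forces in N, time in s.
With the tool pointing down it reaches from about 325 to 775 mm from the base axis. Payload 9.3 kg.
Tool frame: the origin (TCP) lies at the very end of the fingers, on their centre line; the grasp point (between the pads) lies 19 mm behind it; z points along the fingers, y is the line along which they close (so a half turn about z gives the same grasp; the last joint's range is limited). The gripper opens to 85 mm and grips with 20 to 120 N. Pads are 22 mm wide; open, the fingers measure 114 mm over their backs; the gripper's body (76 mm by 85 mm) begins 54 mm behind the grasp point. The pads swing forward as they close: fully open they stand 13 mm farther back than shut.
Start: joints at [-79.733, 14.817, 1.232, 76.415, 0, 81.257], TCP at [179.153, -520.001, 209.879] pointing down, gripper open.
Joint ranges: [-174.27, 174.27], [-52.1, 104.24], [-59.71, 78.15], [-110.17, 111.67], [-87.03, 83.33], [-180, 180]. Speed limits (degrees/s): [127.2, 127.2, 159.86, 180, 180, 180].

### API

Orientations are given as a 3x3 rotation matrix whose columns are the frame's x, y, z axes.
In Python, from workcell import env, eyes, order gives the robot as it stands.
- The arm moves only by the tool drive_tool, never from a script. Its argument "rows" is a list of rows, each an object with "xyz": the shift along the tool's x, y, z in mm, a list of three; "rot": the turn, a rotation vector about the tool's x, y, z in degrees, a list of three; "hand": the opening, from -1 (shut) to 1 (fully open). A call has exactly 5 rows; each row shifts and turns the commanded pose from where the row before left it, along the tool's axes as they then stand; what a row does not reach is not made up. A row lasts 1/8 s, in which the tool goes at most 62.5 mm and 10.7 degrees, less where a joint would pass 70% of its speed; a pose out of reach is approached as far as the arm can. A call with a gripper value outside its range is refused whole. The fingers move at their own pace and stop on an object; the grip force is fixed at half the most. Time passes only in rows, so rows that do not move let the fingers close, or fill a call up. It gives the time, the measured TCP pose, the force, the opening and the grip force at its end, in the units of the state.
- env.observe(): the state, without advancing time (a new reading comes with each control period).
- eyes.grab_frame(name): name is "scene" or "top"; returns the picture (480x640x3 uint8, red, green, blue); there is no depth.
- eyes.camera_info(name): a dict with "fx", "fy", "cx", "cy" (pixels), "k1" (the pictures are not rectified: a ray, as slopes to the right and down, at radius r is drawn at 1 + k1 r^2 times it, then the intrinsics apply), "world_to_cam" (4x4, takes a point from world to camera coordinates). Camera axes: x right, y down, z forward; pixel columns grow to the right and rows downward; lengths in mm; the calibration is good to about 2 mm. A picture is of the moment at which its call begins. camera_info takes no time and is no camera call.
- order.job_done(): hands the job in; it is judged then, once.
The state is a dict: "clock": time; "joint_pos": joint angles; "qd": joint speeds; "joint_efforts": joint torques, N m; "eef_pos": TCP position; "orientation": TCP orientation; "force": force on the tool from outside, world axes, zero at the start; "ft_torque": the same for the moment, N m; "grip_width": finger opening in mm; "finger_force": force on a finger pad.
Only numpy, scipy, OpenCV 4.12 (cv2) and the standard library are available. Lean on these libraries where they do the work, as an engineer would, in place of code of your own. Each camera call takes 0.05 s, during which the arm holds its last target. There are 200 camera calls.

## Working session

There is one attempt and no reset: what is moved stays moved. The work goes in short steps, Python scripts to look and compute and a tool call to move; the robot and the scene stay as the last step left them, time stands still between calls to the robot, and variables do not carry over. Pictures are saved under pics/ and viewed, at most 10 in all, crops included, and the job is handed in when it is done.

Besides the shell and the picture viewer there is one more tool, called after ">>>" as a command line: name --argument value ..., lists and objects as JSON in quotes. drive_tool: Moves the arm, as the interface text tells. Its arguments: {"type":"object","properties":{"rows":{"type":"array","items":{"type":"object","properties":{"xyz":{"type":"array","items":{"type":"number"}},"rot":{"type":"array","items":{"type":"number"}},"hand":{"type":"number"}}}}},"required":["rows"]}

```bash
mkdir -p pics; ls; python3 - <<'E'
from workcell import env,eyes,order
import cv2,numpy as np
np.set_printoptions(precision=4,suppress=True)
for n in("scene","top"):
    im=eyes.grab_frame(n); cv2.imwrite(f"pics/{n}0.png",im[:,:,::-1]); 
    c=eyes.camera_info(n); print(n,c)
s=env.observe(); print(s)
E
```

```text
pics
scene {'fx': 498.7571981340191, 'fy': 498.7571981340191, 'cx': 311.9242327649461, 'cy': 233.61775570026367, 'k1': -0.14374030170958962, 'world_to_cam': array([[  -0.5939,   -0.8045,    0.002 ,  427.5272],
       [  -0.5716,    0.4202,   -0.7048,  412.0512],
       [   0.5662,   -0.4198,   -0.7094, 1022.2082],
       [   0.    ,    0.    ,    0.    ,    1.    ]])}
top {'fx': 527.9111519176862, 'fy': 527.9111519176862, 'cx': 323.4055101690444, 'cy': 235.71956585914836, 'k1': -0.061273401437734194, 'world_to_cam': array([[  -0.0242,   -0.9997,    0.0092,  134.886 ],
       [  -0.9925,    0.0229,   -0.1198,  554.953 ],
       [   0.1196,   -0.0121,   -0.9928, 1451.5251],
       [   0.    ,    0.    ,    0.    ,    1.    ]])}
{'clock': 0.1, 'joint_pos': array([-79.7334,  14.847 ,   1.1966,  76.4157,   0.0019,  81.2552]), 'qd': array([-0.0554, -0.0831,  0.1017, -0.0706,  0.0274, -0.0092]), 'joint_efforts': array([  0.0045, -55.6695,  34.5069,   0.0117,  -0.0002,   0.    ]), 'eef_pos': array([ 179.112 , -519.7472,  209.3483]), 'orientation': array([[ 0.9455,  0.3258, -0.0002],
       [ 0.3258, -0.9455,  0.0011],
       [ 0.0002, -0.0011, -1.    ]]), 'force': array([ 0.3234, -0.353 ,  0.1018]), 'ft_torque': array([ 0.0407, -0.0301, -0.0008]), 'finger_force': 0.0, 'grip_width': 85.72050687859576}
```

View pics/scene0.png

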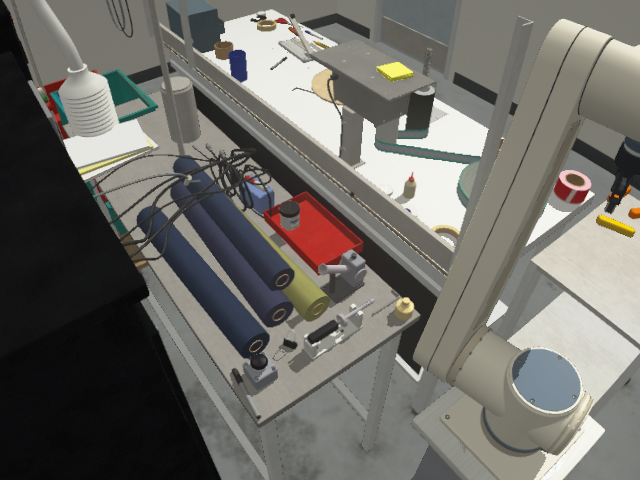

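View pics/top0.png

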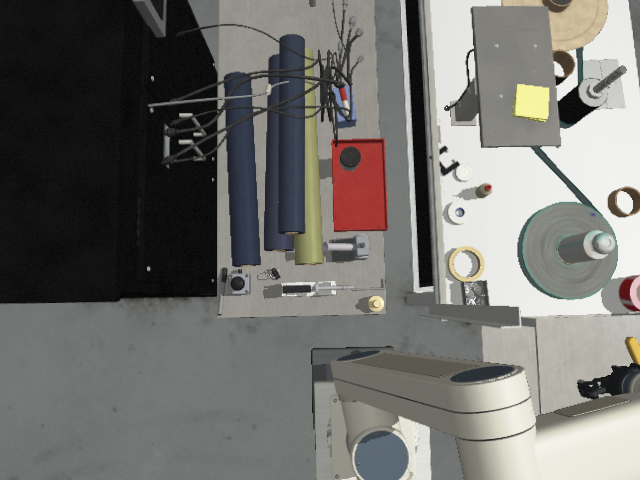

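The top view shows the stop button at about (238,282), the cradle and rod along (282–385,288), the tube mouth at about (328,247), the housing at (360,247) and the red tray at (333–386,140–230). The weight is at (376,303). The scene view shows the same items. Next I'll take enlarged crops.

```bash
cat > h.py <<'E'
import cv2,numpy as np
from workcell import env,eyes,order
np.set_printoptions(precision=2,suppress=True)
def ray(n,p):
    c=eyes.camera_info(n);K=np.array([[c["fx"],0,c["cx"]],[0,c["fy"],c["cy"]],[0,0,1]])
    u=cv2.undistortPoints(np.array([[p]],float),K,np.array([c["k1"],0,0,0.]))[0,0]
    T=c["world_to_cam"];R=T[:3,:3];o=-R.T@T[:3,3];d=R.T@np.array([u[0],u[1],1]);return o,d/np.linalg.norm(d)
def onz(n,p,z):
    o,d=ray(n,p);return o+d*(z-o[2])/d[2]
def two(p,q,n="scene",m="top"):
    o,d=ray(n,p);a,b=ray(m,q);s=np.linalg.lstsq(np.c_[d,-b],a-o,rcond=None)[0]
    P,Q=o+s[0]*d,a+s[1]*b;return (P+Q)/2,np.linalg.norm(P-Q)
def proj(n,P):
    c=eyes.camera_info(n);T=c["world_to_cam"];q=T[:3,:3]@np.array(P,float)+T[:3,3]
    x,y=q[:2]/q[2];f=1+c["k1"]*(x*x+y*y);return np.array([c["cx"]+c["fx"]*x*f,c["cy"]+c["fy"]*y*f])
E
python3 - <<'E'
from h import *
t=cv2.imread("pics/top0.png");s=cv2.imread("pics/scene0.png")
cv2.imwrite("pics/topc.png",cv2.resize(t[215:325,215:395],None,fx=4.4,fy=4.4,interpolation=cv2.INTER_CUBIC))
cv2.imwrite("pics/scenec.png",cv2.resize(s[245:395,230:430],None,fx=4,fy=4,interpolation=cv2.INTER_CUBIC))
print("button",onz("top",(238.5,281),71),"tray corners",[onz("top",p,63) for p in((333,230),(386,230),(333,140))])
for p in((434,318),(519,324),(432,290),(405,290)):print(p,onz("top",p,0),onz("top",p,720))
E
```

```text
button [435.03 355.41  71.  ] tray corners [array([569.61,  95.28,  63.  ]), array([566.27, -51.18,  63.  ]), array([825.7 ,  88.47,  63.  ])]
(434, 318) [ 319.54 -186.78    0.  ] [348.67 -30.75 720.  ]
(519, 324) [ 295.19 -430.97    0.  ] [ 335.96 -158.21  720.  ]
(432, 290) [ 398.82 -184.68    0.  ] [390.06 -29.65 720.  ]
(405, 290) [ 400.86 -107.29    0.  ] [391.12  10.75 720.  ]
```

View pics/topc.png

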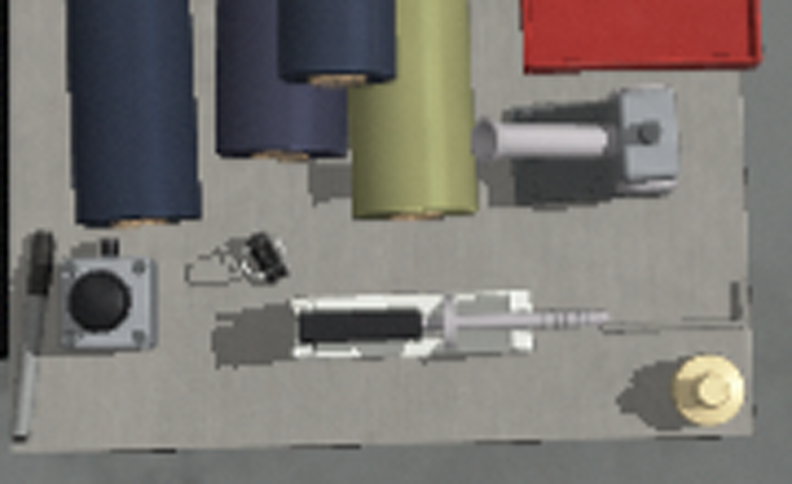

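View pics/scenec.png

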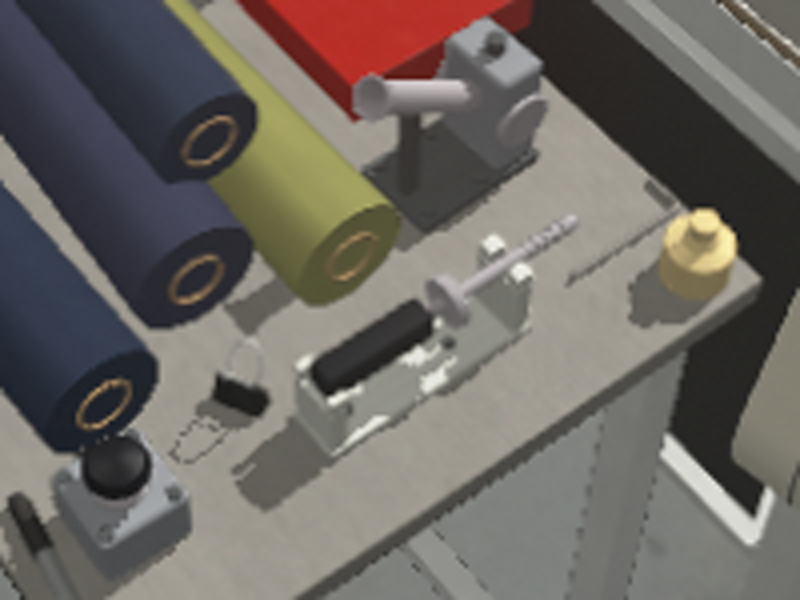

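Crops: in the top view, the button is at (237.7,283), the handle runs (283,289.5)–(311,288.6), the tip is at (353,287) and the tube mouth at (325,247). In the scene view, the button is at (259,361), the tip at (374,300) and the mouth at (322.5,269). Some rolls lie beside the tube mouth. The grey post at scene (523,22) and top (519,315) is probably the screen edge.

```bash
python3 - <<'E'
from h import *
T=lambda x,y:(215+x/4.4,215+y/4.4)
S=lambda x,y:(230+x/4,245+y/4)
print("button",onz("top",T(100,300),71),two(S(115,462),T(100,300)))
print("tip",onz("top",T(608,317),55),two(S(575,220),T(608,317)))
print("handle back/front top",onz("top",T(299,328),66),onz("top",T(422,324),66))
print("collar",two(S(447,297),T(450,322)))
print("mouth",onz("top",T(484,140),120),two(S(370,95),T(484,140)))
print("plug",onz("top",T(649,131),103),two(S(494,43),T(649,131)))
print("box corners",[onz("top",T(*p),42) for p in((60,260),(155,258),(155,350))])
print("tray",onz("top",(333,230.5),63),onz("top",(386,230.5),63))
print("post top",two((523,22),(519,316)), "post foot", onz("top",(436,312),50))
for z in(50,720):print(z,proj("scene",(330,-190,z)),proj("top",(330,-190,z)))
print("upper roll near end", two(S(210,140),T(336,80)), "its top z edges",two(S(200,85),T(336,72)))
print("yellow",two(S(350,257),T(413,215)),"clip",two(S(240,385),T(268,258)))
print("weight",onz("top",T(712,388),53))
E
python3 - <<'E'
import cv2
s=cv2.imread("pics/scene0.png");t=cv2.imread("pics/top0.png")
a=cv2.resize(s[0:270,400:560],None,fx=2.2,fy=2.2);b=cv2.resize(t[230:350,380:560],None,fx=2.4,fy=2.4)
import numpy as np
c=np.zeros((600,800,3),'uint8');c[:594,:352]=a;c[:288,360:792]=b;cv2.imwrite("pics/post.png",c)
E
```

```text
button [429.17 357.55  71.  ] (array([429.28, 359.  ,  59.  ]), np.float64(0.9460084441797306))
tip [411.78  43.86  55.  ] (array([411.29,  42.81,  48.54]), np.float64(1.766658289400452))
handle back/front top [409.33 235.53  66.  ] [410.01 159.59  66.  ]
collar (array([410.91, 142.09,  52.74]), np.float64(0.5883254431972407))
mouth [517.89 119.31 120.  ] (array([517.8 , 118.9 , 117.42]), np.float64(1.0148431841855463))
plug [522.73  18.64 103.  ] (array([523.26,  17.11,  92.04]), np.float64(1.6414506168541554))
box corners [array([455.84, 387.03,  42.  ]), array([455.76, 327.11,  42.  ]), array([398.11, 327.64,  42.  ])]
tray [568.22  95.31  63.  ] [564.87 -51.12  63.  ]
post top (array([ 347.78, -163.23,  707.59]), np.float64(1.2938160714183773)) post foot [ 337.74 -182.22   50.  ]
50 [462.7  276.11] [438.94 314.76]
720 [542.76  15.94] [540.04 327.32]
upper roll near end (array([558.08, 207.61,  99.98]), np.float64(2.004847123522808)) its top z edges (array([558.8 , 207.72, 148.39]), np.float64(4.589288530750047))
yellow (array([478.64, 163.18,  34.94]), np.float64(2.8498759305522707)) clip (array([455.91, 258.67,   9.89]), np.float64(0.4654861223458376))
weight [366.19 -19.71  53.  ]
```

View pics/post.png

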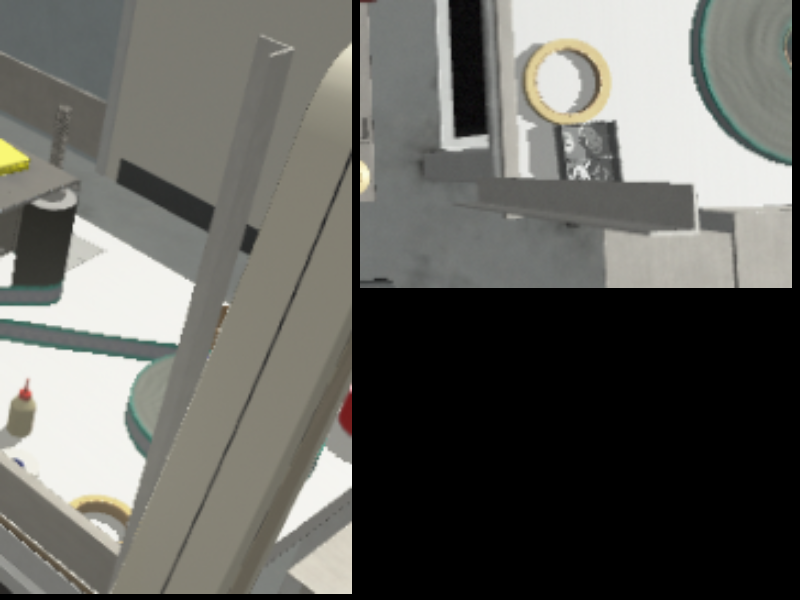

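The crop shows the L-profile post with its top at scene (523,22) and top (519,316). That puts the screen edge near (345,-165). I'll fold back and rise first, with the hand shut.

>>> drive_tool --rows '[{"xyz": [0, -10, -40], "rot": [0, 0, 0], "hand": -1}, {"xyz": [0, -35, -50], "rot": [0, 0, 0], "hand": -1}, {"xyz": [0, -50, -50], "rot": [0, 0, 0], "hand": -1}, {"xyz": [0, -50, -50], "rot": [0, 0, 0], "hand": -1}, {"xyz": [0, -50, -50], "rot": [0, 0, 0], "hand": -1}]'

```text
clock: 0.72
eef_pos: [120.9, -350.4, 433.7]
orientation: [[0.945, 0.326, -0.0], [0.326, -0.945, 0.0], [0.0, -0.0, -1.0]]
force: [0.7, -1.6, 0.8]
grip_width: -0.0
finger_force: 0.0
```

```bash
python3 - <<'E'
from h import *
s=env.observe();print(s["joint_pos"],s["eef_pos"],np.hypot(*s["eef_pos"][:2]),s["grip_width"]);print(s["orientation"])
E
```

```text
[-84.    -1.27  14.96 106.24  -0.    76.98] [ 120.9  -350.42  433.66] 370.6910215998086 -8.027024601248416e-05
[[ 0.95  0.33 -0.  ]
 [ 0.33 -0.95  0.  ]
 [ 0.   -0.   -1.  ]]
```

>>> drive_tool --rows '[{"xyz": [0, -40, 0], "rot": [0, 0, 0], "hand": -1}, {"xyz": [0, -40, 0], "rot": [0, 0, 0], "hand": -1}, {"xyz": [0, -10, 0], "rot": [0, 0, 0], "hand": -1}, {"xyz": [48.6, -4.2, 0], "rot": [0, 0, -10], "hand": -1}, {"xyz": [0, 0, 0], "rot": [0, 0, 0], "hand": -1}]'

```text
clock: 1.35
eef_pos: [138.4, -246.4, 432.5]
orientation: [[0.871, 0.491, 0.001], [0.491, -0.871, -0.0], [0.001, 0.0, -1.0]]
force: [-0.3, -1.3, -0.5]
grip_width: -0.0
finger_force: 0.0
```

```bash
cat > st.py <<'E'
from h import *
s=env.observe();p=s["eef_pos"];print("q",s["joint_pos"],"p",p,"r,az",np.hypot(*p[:2]),np.degrees(np.arctan2(p[1],p[0])),"t",s["clock"]);print(s["orientation"],s["force"],s["grip_width"])
E
python3 st.py
```

```text
q [-77.92  -9.99   7.39 107.37   0.03  72.7 ] p [ 138.43 -246.41  432.49] r,az 282.6368170593077 -60.67284019213412 t 1.35
[[ 0.87  0.49  0.  ]
 [ 0.49 -0.87 -0.  ]
 [ 0.    0.   -1.  ]] [-0.32 -1.31 -0.45] -0.006181560675174963
```

>>> drive_tool --rows '[{"xyz": [48.9, -4.3, 0], "rot": [0, 0, -10], "hand": -1}, {"xyz": [48.9, -4.3, 0], "rot": [0, 0, -10], "hand": -1}, {"xyz": [48.9, -4.3, 0], "rot": [0, 0, -10], "hand": -1}, {"xyz": [48.9, -4.3, 0], "rot": [0, 0, -10], "hand": -1}, {"xyz": [48.9, -4.3, 0], "rot": [0, 0, -10], "hand": -1}]'

```text
clock: 1.98
eef_pos: [277.5, -53.9, 431.9]
orientation: [[0.187, 0.982, -0.001], [0.982, -0.187, 0.001], [0.0, -0.001, -1.0]]
force: [0.8, -1.2, 0.9]
grip_width: -0.2
finger_force: 0.0
```

>>> drive_tool --rows '[{"xyz": [48.9, -4.3, 0], "rot": [0, 0, -10], "hand": -1}, {"xyz": [48.9, -4.3, 0], "rot": [0, 0, -10], "hand": -1}, {"xyz": [48.9, -4.3, 0], "rot": [0, 0, -10], "hand": -1}, {"xyz": [48.9, -4.3, 0], "rot": [0, 0, -10], "hand": -1}, {"xyz": [48.9, -4.3, 0], "rot": [0, 0, -10], "hand": -1}]'

```text
clock: 2.6
eef_pos: [218.9, 177.7, 431.9]
orientation: [[-0.633, 0.774, -0.001], [0.774, 0.633, -0.001], [0.0, -0.001, -1.0]]
force: [1.2, 0.6, 0.2]
grip_width: 0.2
finger_force: 0.0
```

```bash
python3 st.py
```

```text
q [ 21.83 -10.02   7.28 107.37  -0.    72.58] p [218.86 177.72 431.87] r,az 281.9338058229441 39.077108739069466 t 2.6
[[-0.63  0.77 -0.  ]
 [ 0.77  0.63 -0.  ]
 [ 0.   -0.   -1.  ]] [1.18 0.56 0.2 ] 0.19637822638910907
```

>>> drive_tool --rows '[{"xyz": [1, 40, 40], "rot": [0, 0, 0], "hand": -1}, {"xyz": [1, 44, 40], "rot": [0, 0, 0], "hand": -1}, {"xyz": [1, 44, 40], "rot": [0, 0, 0], "hand": -1}, {"xyz": [1, 44, 40], "rot": [0, 0, 0], "hand": -1}, {"xyz": [1, 44, 40], "rot": [0, 0, 0], "hand": -1}]'

```text
clock: 3.22
eef_pos: [385.1, 316.9, 230.3]
orientation: [[-0.628, 0.778, -0.001], [0.778, 0.628, -0.001], [-0.0, -0.001, -1.0]]
force: [0.6, 0.2, 0.2]
grip_width: 0.2
finger_force: 0.0
```

>>> drive_tool --rows '[{"xyz": [1, 40, 40], "rot": [0, 0, 0], "hand": -1}, {"xyz": [1, 21, 40], "rot": [0, 0, 0], "hand": -1}, {"xyz": [0, 0, 30], "rot": [0, 0, 0], "hand": -1}, {"xyz": [0, 0, 10], "rot": [0, 0, 0], "hand": -1}, {"xyz": [0, 0, 0], "rot": [0, 0, 0], "hand": -1}]'

```text
clock: 3.85
eef_pos: [429.7, 355.8, 112.2]
orientation: [[-0.629, 0.778, -0.001], [0.778, 0.629, -0.001], [0.0, -0.001, -1.0]]
force: [-0.3, 0.2, 1.5]
grip_width: -0.1
finger_force: 0.0
```

```bash
python3 st.py; python3 - <<'E'
from h import *
t=eyes.grab_frame("top")[:,:,::-1];s=eyes.grab_frame("scene")[:,:,::-1]
c=np.zeros((600,800,3),'uint8')
c[:480,:380]=cv2.resize(t[210:330,210:305],None,fx=4,fy=4);c[:400,390:790]=cv2.resize(s[310:410,220:320],None,fx=4,fy=4)
cv2.imwrite("pics/b1.png",c)
p=env.observe()["eef_pos"];print(proj("top",p),proj("scene",p))
E
```

```text
q [31.01 18.24 -8.47 63.35 -0.   82.04] p [429.7  355.82 112.17] r,az 557.8999344847589 39.62748210895633 t 3.85
[[-0.63  0.78 -0.  ]
 [ 0.78  0.63 -0.  ]
 [ 0.   -0.   -1.  ]] [-0.33  0.19  1.55] -0.07966944355870553
[235.73 282.3 ] [257.34 346.13]
```

View pics/b1.png

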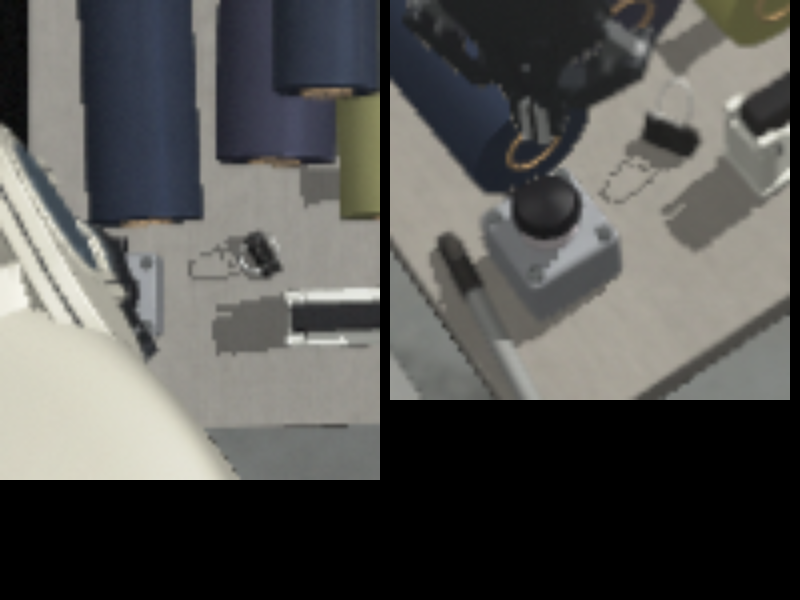

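The fingers are above the button: fingertips at scene (257,344), button at (259,361). I'll press now.

>>> drive_tool --rows '[{"xyz": [-1, 0, 25], "rot": [0, 0, 0], "hand": -1}, {"xyz": [0, 0, 13], "rot": [0, 0, 0], "hand": -1}, {"xyz": [0, 0, 5], "rot": [0, 0, 0], "hand": -1}, {"xyz": [0, 0, 3], "rot": [0, 0, 0], "hand": -1}, {"xyz": [0, 0, 2], "rot": [0, 0, 0], "hand": -1}]'

```text
clock: 4.58
eef_pos: [430.3, 355.6, 64.9]
orientation: [[-0.629, 0.777, 0.001], [0.777, 0.629, 0.0], [-0.0, 0.001, -1.0]]
force: [-1.2, -0.2, -0.3]
grip_width: -0.3
finger_force: 0.0
```

>>> drive_tool --rows '[{"xyz": [0, 0, 1], "rot": [0, 0, 0], "hand": -1}, {"xyz": [0, 0, 1], "rot": [0, 0, 0], "hand": -1}, {"xyz": [0, 0, 0.5], "rot": [0, 0, 0], "hand": -1}, {"xyz": [0, 0, 0.5], "rot": [0, 0, 0], "hand": -1}, {"xyz": [0, 0, 0], "rot": [0, 0, 0], "hand": -1}]'

```text
clock: 5.2
eef_pos: [430.1, 355.4, 61.4]
orientation: [[-0.629, 0.777, -0.0], [0.777, 0.629, 0.0], [0.0, -0.0, -1.0]]
force: [0.3, 0.1, -0.5]
grip_width: 0.2
finger_force: 0.0
```

>>> drive_tool --rows '[{"xyz": [0, 0, 1], "rot": [0, 0, 0], "hand": -1}, {"xyz": [0, 0, 1], "rot": [0, 0, 0], "hand": -1}, {"xyz": [0, 0, 1], "rot": [0, 0, 0], "hand": -1}, {"xyz": [0, 0, 1], "rot": [0, 0, 0], "hand": -1}, {"xyz": [0, 0, 0], "rot": [0, 0, 0], "hand": -1}]'

```text
clock: 5.82
eef_pos: [430.0, 355.4, 57.4]
orientation: [[-0.629, 0.777, -0.0], [0.777, 0.629, -0.0], [0.0, -0.0, -1.0]]
force: [-0.8, -0.4, -0.4]
grip_width: -0.1
finger_force: 0.0
```

```bash
python3 st.py; python3 - <<'E'
from h import *
s=eyes.grab_frame("scene")[:,:,::-1]
cv2.imwrite("pics/b2.png",cv2.resize(s[310:410,200:320],None,fx=5,fy=5))
E
```

```text
q [ 30.95  20.59 -13.61  55.81  -0.    81.94] p [430.05 355.38  57.38] r,az 557.8807346538041 39.56925091327661 t 5.825
[[-0.63  0.78 -0.  ]
 [ 0.78  0.63 -0.  ]
 [ 0.   -0.   -1.  ]] [-0.83 -0.39 -0.44] -0.08955783324702775
```

View pics/b2.png

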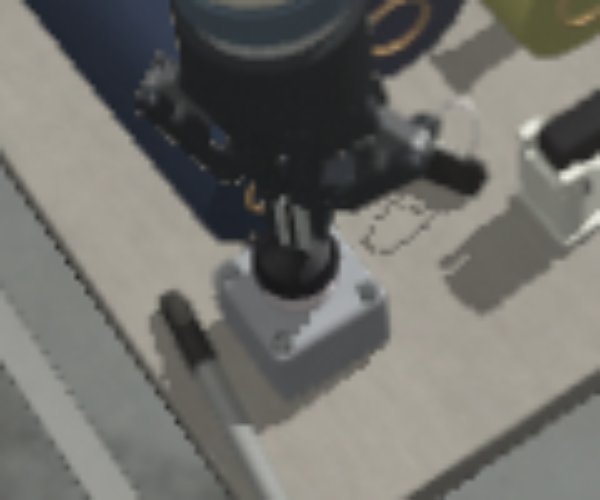

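The head is seen at (294,262) in the crop, with the finger ends just over it at (295,245). There is no contact force yet, so I'll go lower in small steps.

>>> drive_tool --rows '[{"xyz": [0, 0, 1], "rot": [0, 0, 0], "hand": -1}, {"xyz": [0, 0, 1], "rot": [0, 0, 0], "hand": -1}, {"xyz": [0, 0, 1], "rot": [0, 0, 0], "hand": -1}, {"xyz": [0, 0, 0], "rot": [0, 0, 0], "hand": -1}, {"xyz": [0, 0, 0], "rot": [0, 0, 0], "hand": -1}]'

```text
clock: 6.5
eef_pos: [430.1, 355.4, 54.5]
orientation: [[-0.629, 0.777, 0.0], [0.777, 0.629, 0.0], [-0.0, 0.0, -1.0]]
force: [0.6, -0.5, -0.2]
grip_width: -0.1
finger_force: 0.0
```

```bash
python3 - <<'E'
from h import *
p=env.observe()["eef_pos"];print(p,proj("scene",p),"crop5",(proj("scene",p)-[200,310])*5)
# table-surface check: corner visible in both views
T=lambda x,y:(215+x/4.4,215+y/4.4)
S=lambda x,y:(230+x/4,245+y/4)
print("table corner",two(S(762,280),T(751,434)),"weight foot/top",two(S(706,215),T(712,388)))
print("marker black end",two(S(18,500),T(42,238)),"hex end", two(S(570,282),T(605,327)))
for P in((429,357,71),(429,357,63),(429,357,55)):print(P,(proj("scene",P)-[200,310])*5,(proj("scene",P)-[230,245])*4)
E
```

```text
[430.09 355.41  54.48] [259.88 360.43] crop5 [299.4  252.17]
table corner (array([334.09, -51.62,  -6.47]), np.float64(3.448387004000824)) weight foot/top (array([364.94, -20.91,  52.3 ]), np.float64(3.3480879039938802))
marker black end (array([471.42, 403.96,   3.5 ]), np.float64(2.9185101159704514)) hex end (array([406.96,  41.76, -12.01]), np.float64(0.4930744564864517))
(429, 357, 71) [294.73 236.21] [115.79 448.97]
(429, 357, 63) [296.17 245.76] [116.94 456.61]
(429, 357, 55) [297.59 255.2 ] [118.08 464.16]
```

```bash
python3 - <<'E'
from h import *
a=cv2.cvtColor(cv2.imread("pics/scene0.png"),cv2.COLOR_BGR2GRAY)
b=cv2.cvtColor(eyes.grab_frame("scene"),cv2.COLOR_RGB2GRAY)
cv2.imwrite("pics/b3raw.png",b)
for g in(a,b):
    print("cols 248-272, rows 348-376");print(g[348:377,248:272:1])
s=env.observe();print(s["force"],s["ft_torque"],s["joint_efforts"])
E
```

```text
cols 248-272, rows 348-376
[[ 33  82  69  37  34  35  34  35  35  44 116  94  37  35  36  39  77 150
  155 153 153 152 155 157]
 [ 34  90  64  37  34  35  35  38  71 132  96  36  35  36  36  68 152 153
  154 153 154 153 153 155]
 [ 34  82  68  49  41  50  51 104 145  49  35  35  36  36  63 157 155 155
  155 155 155 155 154 155]
 [ 34  56  78 113  86 134 148 107  57  35  34  36  37  64 158 155 155 155
  155 153 152 155 155 154]
 [ 32  33  43  59  61  57  51  34  34  35  34  42  73 122  99 117 151 157
  157 157 155 155 156 155]
 [ 34  33  33  34  35  35  34  35  46  35  37  82 146  93  95  99 119 161
  156 157 158 153 153 151]
 [ 33  33  34  34  35  33  41  35  90  39  38  38  39  39  51  79  95 161
  149 157 155 152 151 152]
 [ 34  33  33  34  35  34  59  38  37  38  38  39  39  42  43  46  73 128
  175 138 155 154 151 152]
 [ 34  32  55  37  34  34  37  38  38  38  39  40  43  45  48  51  45  64
  158 168 156 155 153 153]
 [ 34  41  81  43  35  38  38  38  38  40  40  42  46  52  56  59  60  51
   80 158 162 155 156 153]
 [ 81  54  46  34  39  40  40  40  40  41  41  45  52  60  67  
[... 4194 characters left out ...]
170 171 169]
 [103 105 105 105 106 105 102 101 103 109 111 111 111 108 103 118 155 169
  170 171 171 171 169 160]
 [ 98 103 105 105 106 106 106 104 100 100 101 100 101  98 149 158 170 170
  171 171 171 163 152 137]
 [ 89 100 106 105 105 106 106 106 105 104 104 105 105 105 166 171 172 171
  172 167 156 144 122 100]
 [ 84  95 103 105 105 106 107 106 106 106 106 105 106 107 167 172 172 171
  160 148 132 111  90  79]
 [ 83  85  98 105 107 107 107 107 106 105 105 106 154 160 171 175 164 153
  138 117  94  84  79  78]
 [ 83  83  86 101 107 108 108  92  86  94 103 106 161 170 169 158 146 126
  100  85  80  80  80  80]]
[0.21 0.19 0.16] [-0.    0.04  0.03] [  0.   -59.27  30.13   0.    -0.    -0.  ]
```

The head has not moved and there is no contact, so the surface is lower than my view suggested. I'll keep descending with force checks.

>>> drive_tool --rows '[{"xyz": [0, 0, 1], "rot": [0, 0, 0], "hand": -1}, {"xyz": [0, 0, 1], "rot": [0, 0, 0], "hand": -1}, {"xyz": [0, 0, 1], "rot": [0, 0, 0], "hand": -1}, {"xyz": [0, 0, 1], "rot": [0, 0, 0], "hand": -1}, {"xyz": [0, 0, 0], "rot": [0, 0, 0], "hand": -1}]'

```text
clock: 7.18
eef_pos: [430.0, 355.4, 50.4]
orientation: [[-0.629, 0.777, -0.0], [0.777, 0.629, -0.0], [0.0, -0.0, -1.0]]
force: [0.7, -0.2, 0.4]
grip_width: 0.1
finger_force: 0.0
```

```bash
python3 - <<'E'
from h import *
a=cv2.imread("pics/b3raw.png",0)
b=cv2.cvtColor(eyes.grab_frame("scene"),cv2.COLOR_RGB2GRAY)
print(b[354:372,252:268]);print(env.observe()["eef_pos"],env.observe()["force"])
E
```

```text
[[ 36  43  31  78  97  62  30  97  96  86  31  32  31  30  58 133]
 [ 35  58  33  64  97  65  29  94  97  89  34  32  30  33  60 119]
 [ 34  31  30  59  96  83  28  79  97  91  52  39  32  41  98 173]
 [ 33  30  32  43  96  98  28  76  97  92  63  35  32  39  83 164]
 [ 32  32  32  31  95  97  36  62  97  92  58  31  33  42  46 108]
 [ 32  35  34  34  88  97  52  57  97  94  66  34  46  69  38  83]
 [ 36  37  39  39  59  83  56  41  92  97  84  54  73  86  32  63]
 [ 37  40  41  43  42  37  31  29  67  83  63  73  81  78  33  56]
 [ 40  41  42  43  41  37  33  32  28  28  28  67  75  56  34  67]
 [ 34  42  42  40  38  36  33  31  28  27  27  61  62  32  36  79]
 [ 25  35  39  38  36  34  31  30  29  27  37  49  32  32  39 102]
 [ 25  24  30  34  34  31  30  32  30  33  41  29  30  32  53 137]
 [ 30  24  24  27  28  28  27  27  27  33  28  29  30  54 141 150]
 [ 52  26  24  24  23  25  26  25  23  25  28  27  39 121 179 162]
 [ 88  82  40  24  25  24  24  24  25  25  25  56  99 148 158 167]
 [105 106 103  86  48  39  24  38  58  59  97 107 126 138 162 168]
 [106 104 105 109 108 107 104 106 110 111 117 109 130 157 169 170]
 [106 105 102 101 103 109 111 111 110 108 102 118 155 169 170 171]]
[430.08 355.41  50.44] [0.36 0.79 0.04]
```

>>> drive_tool --rows '[{"xyz": [0, 0, 1], "rot": [0, 0, 0], "hand": -1}, {"xyz": [0, 0, 1], "rot": [0, 0, 0], "hand": -1}, {"xyz": [0, 0, 1], "rot": [0, 0, 0], "hand": -1}, {"xyz": [0, 0, 1], "rot": [0, 0, 0], "hand": -1}, {"xyz": [0, 0, 0], "rot": [0, 0, 0], "hand": -1}]'

```text
clock: 7.85
eef_pos: [430.2, 355.5, 46.5]
orientation: [[-0.629, 0.777, 0.0], [0.777, 0.629, 0.0], [0.0, 0.0, -1.0]]
force: [0.5, 1.0, 2.3]
grip_width: 0.2
finger_force: 1.4
```

```bash
python3 - <<'E'
from h import *
t=eyes.grab_frame("top")[:,:,::-1];s=eyes.grab_frame("scene")[:,:,::-1]
print(s[354:372,252:268,1]);print(env.observe()["eef_pos"],env.observe()["force"])
c=np.zeros((600,800,3),'uint8')
c[:560,:440]=cv2.resize(s[315:385,230:285],None,fx=8,fy=8);c[:560,450:800]=cv2.resize(t[215:327,210:280],None,fx=5,fy=5)
cv2.imwrite("pics/b4.png",c)
for dx in(0,11):
  print(dx,proj("scene",env.observe()["eef_pos"]+env.observe()["orientation"][:,0]*dx))
E
```

```text
[[ 36  39  32  78  98  62  45 105  74  52  32  32  31  31  45  67]
 [ 36  72  34  65  97  65  29  98  98  90  33  31  30  31  46  95]
 [ 36  85  37  64  97  84  27  95  98  93  46  32  32  33  68 145]
 [ 36  31  30  59  97  98  30  77  97  93  51  34  34  41  91 164]
 [ 32  30  30  42  96  98  34  62  97  94  61  33  33  41  46 108]
 [ 32  32  33  33  96  97  46  57  98  96  63  32  32  44  42 104]
 [ 34  34  36  35  87  98  53  44  98  98  79  34  47  72  36  64]
 [ 35  39  40  40  58  83  56  40  92  99  85  41  74  87  31  52]
 [ 39  41  42  43  41  38  32  29  66  85  64  28  79  79  32  54]
 [ 37  40  41  41  40  39  34  31  29  28  27  42  70  54  33  66]
 [ 28  40  40  41  38  36  33  29  28  28  26  56  51  30  35  78]
 [ 24  33  34  38  35  34  32  30  28  27  33  46  30  30  37  98]
 [ 30  24  28  31  33  32  31  31  31  29  35  28  29  31  73 141]
 [ 36  25  25  25  27  28  26  28  28  28  26  26  29  42 131 162]
 [ 74  36  23  24  24  24  24  24  24  25  28  25  57 108 156 168]
 [101  92  52  26  25  24  23  25  24  24  25  57  88 137 162 169]
 [106 104  87  70  79  62  42  57  61  78  87  85 119 156 169 171]
 [106 105 102  93  92  92  88  92  92  95 100 117 156 169 170 172]]
[430.16 355.46  46.46] [0.61 0.72 3.  ]
0 [260.12 362.3 ]
11 [258.54 366.55]
```

View pics/b4.png

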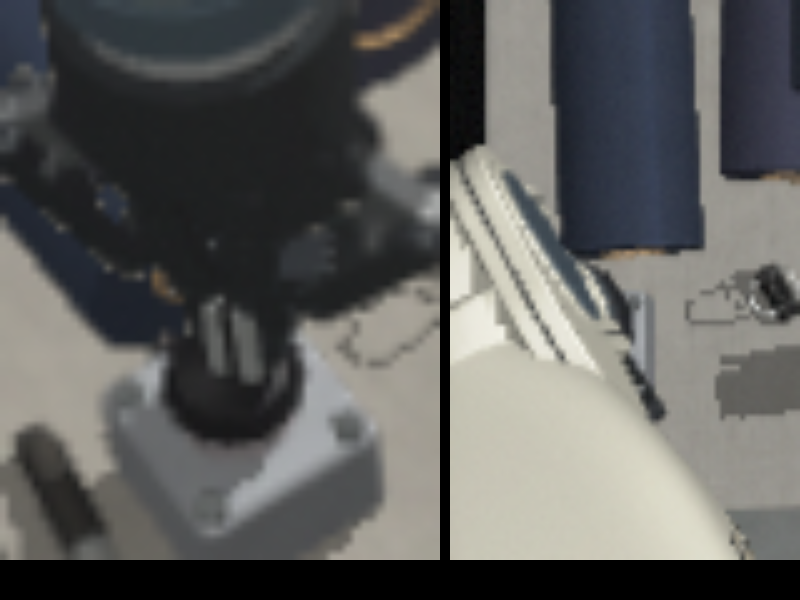

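Contact: the head has started to move (its lower edge is about 1 px lower), at about 3 N. I'll press on.

>>> drive_tool --rows '[{"xyz": [0, 0, 1], "rot": [0, 0, 0], "hand": -1}, {"xyz": [0, 0, 1], "rot": [0, 0, 0], "hand": -1}, {"xyz": [0, 0, 1], "rot": [0, 0, 0], "hand": -1}, {"xyz": [0, 0, 1], "rot": [0, 0, 0], "hand": -1}, {"xyz": [0, 0, 0], "rot": [0, 0, 0], "hand": -1}]'

```text
clock: 8.57
eef_pos: [430.1, 355.4, 42.3]
orientation: [[-0.629, 0.777, -0.0], [0.777, 0.629, -0.0], [0.0, -0.0, -1.0]]
force: [0.1, 0.5, 3.6]
grip_width: 0.1
finger_force: 1.1
```

>>> drive_tool --rows '[{"xyz": [0, 0, 1], "rot": [0, 0, 0], "hand": -1}, {"xyz": [0, 0, 0], "rot": [0, 0, 0], "hand": -1}, {"xyz": [0, 0, 1], "rot": [0, 0, 0], "hand": -1}, {"xyz": [0, 0, 0], "rot": [0, 0, 0], "hand": -1}, {"xyz": [0, 0, 0], "rot": [0, 0, 0], "hand": -1}]'

```text
clock: 9.2
eef_pos: [430.3, 355.5, 41.3]
orientation: [[-0.629, 0.777, 0.001], [0.777, 0.629, 0.001], [-0.0, 0.001, -1.0]]
force: [-0.5, -1.0, 11.1]
grip_width: -0.0
finger_force: 5.9
```

>>> drive_tool --rows '[{"xyz": [0, 0, 1], "rot": [0, 0, 0], "hand": -1}, {"xyz": [0, 0, 0], "rot": [0, 0, 0], "hand": -1}, {"xyz": [0, 0, -15], "rot": [0, 0, 0], "hand": -1}, {"xyz": [0, 0, -45], "rot": [0, 0, 0], "hand": -1}, {"xyz": [0, 0, -55], "rot": [0, 0, 0], "hand": -1}]'

```text
clock: 9.82
eef_pos: [429.3, 354.9, 154.9]
orientation: [[-0.629, 0.777, -0.003], [0.777, 0.629, -0.002], [0.0, -0.003, -1.0]]
force: [1.1, 0.1, 0.2]
grip_width: -0.2
finger_force: 0.0
```

```bash
python3 st.py; python3 - <<'E'
from h import *
s=eyes.grab_frame("scene");print(s[352:374,252:268,1])
# handle in the cradle: dark mask centroid in both views (scene0/top0)
def blob(f,r):
    im=cv2.imread(f);g=im.max(2);m=np.zeros_like(g);x0,y0,x1,y1=r;m[y0:y1,x0:x1]=(g[y0:y1,x0:x1]<60)
    n,l,st,c=cv2.connectedComponentsWithStats(m);i=1+st[1:,4].argmax();print(f,st[i],c[i])
    b=cv2.minAreaRect(np.argwhere(l==i)[:,::-1].astype(np.float32));print(cv2.boxPoints(b));return c[i]
t=blob("pics/top0.png",(278,282,320,296));c=blob("pics/scene0.png",(300,312,345,345))
print("handle c",two(c,t),onz("top",t,66),onz("top",t,60),onz("scene",c,60))
E
```

```text
q [30.95 16.82 -4.04 69.31 -0.   81.94] p [429.28 354.86 154.9 ] r,az 556.9598647906612 39.57893622256102 t 9.825
[[-0.63  0.78 -0.  ]
 [ 0.78  0.63 -0.  ]
 [ 0.   -0.   -1.  ]] [1.08 0.06 0.2 ] -0.2392272627475492
[[ 62  57  52  36  36  37  37  44  77 129 104 123 157 163 164 165]
 [ 37  36  36  36  36  36  65  99 156 102 102 105 125 168 162 164]
 [ 36  35  36  36  47  73 161 164 145  90  98  98 107 171 156 163]
 [ 36  37  37  77  87 148 161 163 160  55  64  85 149 174 183 144]
 [ 39  67  56 140  93  42  39  41  41  43  73 131 161 165 173 175]
 [ 64 108  86  43  37  40  39  40  41  43  45  48  49 106 166 173]
 [ 91  64  41  40  39  40  40  42  43  46  49  53  55  49 105 163]
 [ 67  42  40  41  41  42  41  43  47  53  59  62  64  68  45 106]
 [ 41  41  43  41  42  43  43  45  51  60  69  72  76  85  38  82]
 [ 42  44  45  46  47  46  45  47  54  63  72  78  83  84  39  60]
 [ 45  47  49  50  50  49  45  45  51  59  68  76  83  87  35  43]
 [ 46  48  49  52  52  50  46  44  47  52  62  71  79  86  33  45]
 [ 41  48  51  52  51  49  46  44  43  49  53  64  73  62  32  53]
 [ 28  47  49 
[... 261 characters left out ...]
38  25  25  24  25  26  26  25  25  28  27  26  51 155 172]
 [103  78  44  26  25  24  24  27  24  26  25  47  77  91 171 172]
 [107 102  95  72  52  37  34  34  47  48  78  87 147 151 172 173]
 [106 107 107 102  94  89  87  88  90  89 104 105 171 173 173 173]
 [106 107 108 107 106 105 105 105 105 106 108 156 173 174 175 170]]
pics/top0.png [283 286  28   7 172] [295.86 288.78]
[[283. 286.]
 [310. 286.]
 [310. 292.]
 [283. 292.]]
pics/scene0.png [308 320  30  24 304] [322.57 331.92]
[[306.24 336.66]
 [333.87 319.08]
 [339.14 327.36]
 [311.51 344.95]]
handle c (array([410.04, 200.12,  53.  ]), np.float64(2.4119707867857048)) [410.59 200.46  66.  ] [410.71 200.71  60.  ] [405.57 202.17  60.  ]
```

The head is about 2 px lower, so the button is fully down. The rod handle's origin is near (410.5,195). I'll turn and go above it with the hand open.

>>> drive_tool --rows '[{"xyz": [0, 0, -10], "rot": [0, 0, 9.7], "hand": 0.4}, {"xyz": [0, 0, 0], "rot": [0, 0, 9.7], "hand": 0.4}, {"xyz": [0, 0, 0], "rot": [0, 0, 9.7], "hand": 0.4}, {"xyz": [0, 0, 0], "rot": [0, 0, 9.9], "hand": 0.4}, {"xyz": [-50, -7, 0], "rot": [0, 0, 0], "hand": 0.4}]'

```text
clock: 10.5
eef_pos: [423.2, 306.4, 163.6]
orientation: [[0.0, 1.0, -0.001], [1.0, -0.0, -0.0], [-0.0, -0.001, -1.0]]
force: [0.5, -1.6, -0.2]
grip_width: 59.9
finger_force: 0.0
```

>>> drive_tool --rows '[{"xyz": [-50, -7, 0], "rot": [0, 0, 0], "hand": 0.4}, {"xyz": [-50, -5, 0], "rot": [0, 0, 0], "hand": 0.4}, {"xyz": [-7, 0, 20], "rot": [0, 0, 0], "hand": 0.4}, {"xyz": [0, 0, 20], "rot": [0, 0, 0], "hand": 0.4}, {"xyz": [0, 0, 0], "rot": [0, 0, 0], "hand": 0.4}]'

```text
clock: 11.12
eef_pos: [410.1, 197.9, 123.5]
orientation: [[0.0, 1.0, -0.003], [1.0, -0.0, -0.001], [-0.001, -0.003, -1.0]]
force: [-1.4, 0.9, 0.5]
grip_width: 59.9
finger_force: 0.0
```

```bash
python3 st.py
```

```text
q [ 15.18   8.34 -20.22  61.6   -0.   105.2 ] p [410.13 197.89 123.49] r,az 455.3758933889652 25.757772137707143 t 11.125
[[ 0.  1. -0.]
 [ 1. -0. -0.]
 [-0. -0. -1.]] [-1.38  0.95  0.45] 59.86852480851617
```

>>> drive_tool --rows '[{"xyz": [0, 0, 40], "rot": [0, 0, 0], "hand": 0.4}, {"xyz": [0, 0, 35], "rot": [0, 0, 0], "hand": 0.4}, {"xyz": [0, 0, 15], "rot": [0, 0, 0], "hand": 0.4}, {"xyz": [0, 0, 5], "rot": [0, 0, 0], "hand": 0.4}, {"xyz": [0, 0, 0], "rot": [0, 0, 0], "hand": 0.4}]'

```text
clock: 11.75
eef_pos: [411.5, 198.6, 30.0]
orientation: [[-0.001, 1.0, 0.0], [1.0, 0.001, 0.0], [0.0, 0.0, -1.0]]
force: [0.3, 0.4, 0.2]
grip_width: 59.8
finger_force: 0.0
```

>>> drive_tool --rows '[{"xyz": [0, 0, 3], "rot": [0, 0, 0], "hand": 0.4}, {"xyz": [0, 0, 3], "rot": [0, 0, 0], "hand": 0.4}, {"xyz": [0, 0, 3], "rot": [0, 0, 0], "hand": 0.4}, {"xyz": [0, 0, 2], "rot": [0, 0, 0], "hand": 0.4}, {"xyz": [0, 0, 0], "rot": [0, 0, 0], "hand": 0.4}]'

```text
clock: 12.38
eef_pos: [411.0, 198.3, 18.3]
orientation: [[-0.0, 1.0, -0.0], [1.0, 0.0, -0.0], [-0.0, -0.0, -1.0]]
force: [0.2, 0.5, -0.2]
grip_width: 59.7
finger_force: 0.0
```

>>> drive_tool --rows '[{"xyz": [0, 0, 2], "rot": [0, 0, 0], "hand": -1}, {"xyz": [0, 0, 0], "rot": [0, 0, 0], "hand": -1}, {"xyz": [0, 0, 0], "rot": [0, 0, 0], "hand": -1}, {"xyz": [0, 0, 0], "rot": [0, 0, 0], "hand": -1}, {"xyz": [0, 0, 0], "rot": [0, 0, 0], "hand": -1}]'

```text
clock: 13.0
eef_pos: [411.1, 198.4, 16.6]
orientation: [[-0.0, 1.0, 0.0], [1.0, 0.0, 0.0], [0.0, 0.0, -1.0]]
force: [-0.7, -1.1, 2.8]
grip_width: 19.4
finger_force: 58.6
```

```bash
python3 st.py; python3 -c "
from h import *;print(env.observe()['finger_force'])
cv2.imwrite('pics/g.png',eyes.grab_frame('scene')[:,:,::-1])"
```

```text
q [ 15.21  14.35 -30.38  45.26   0.   105.2 ] p [411.13 198.4   16.57] r,az 456.4943036373701 25.76096138959651 t 13.0
[[-0.  1.  0.]
 [ 1.  0.  0.]
 [ 0.  0. -1.]] [-0.67 -1.1   2.79] 19.39964594348609
58.56866776943207
```

Gripped (19.4 mm opening, 59 N). I'll lift, carry and tilt.

>>> drive_tool --rows '[{"xyz": [0, 0, -15], "rot": [0, 0, 0], "hand": -1}, {"xyz": [0, 0, -35], "rot": [0, 0, 0], "hand": -1}, {"xyz": [0, 0, -45], "rot": [0, 0, 0], "hand": -1}, {"xyz": [0, 0, -50], "rot": [0, 0, 0], "hand": -1}, {"xyz": [0, 0, -40], "rot": [0, 0, 0], "hand": -1}]'

```text
clock: 13.68
eef_pos: [411.1, 198.4, 203.2]
orientation: [[-0.0, 1.0, 0.001], [1.0, 0.0, 0.0], [0.0, 0.001, -1.0]]
force: [-0.0, 0.2, -1.8]
grip_width: 19.4
finger_force: 58.7
```

>>> drive_tool --rows '[{"xyz": [30, 35, 0], "rot": [0, 0, 0], "hand": -1}, {"xyz": [35, 40, 0], "rot": [0, 0, 0], "hand": -1}, {"xyz": [26, 32, 0], "rot": [0, 0, 0], "hand": -1}, {"xyz": [0, 0, 0], "rot": [0, 8, 0], "hand": -1}, {"xyz": [0, 0, 0], "rot": [0, 9, 0], "hand": -1}]'

```text
clock: 14.3
eef_pos: [518.4, 290.6, 200.5]
orientation: [[-0.002, 1.0, -0.001], [0.955, 0.002, 0.297], [0.297, -0.001, -0.955]]
force: [0.3, 0.5, -1.7]
grip_width: 19.1
finger_force: 59.1
```

>>> drive_tool --rows '[{"xyz": [0, 0, 0], "rot": [0, 9, 0], "hand": -1}, {"xyz": [0, 0, 0], "rot": [0, 9, 0], "hand": -1}, {"xyz": [0, 0, 0], "rot": [0, 0, 0], "hand": -1}, {"xyz": [0, 0, 0], "rot": [0, 0, 0], "hand": -1}, {"xyz": [0, 0, 0], "rot": [0, 0, 0], "hand": -1}]'

```text
clock: 14.92
eef_pos: [518.2, 290.1, 201.9]
orientation: [[-0.002, 1.0, -0.0], [0.82, 0.002, 0.572], [0.572, 0.001, -0.82]]
force: [0.6, 0.8, -1.8]
grip_width: 19.4
finger_force: 59.1
```

```bash
python3 st.py; python3 - <<'E'
from h import *
t=eyes.grab_frame("top")[:,:,::-1];s=eyes.grab_frame("scene")[:,:,::-1]
cv2.imwrite("pics/t5.png",t);cv2.imwrite("pics/s5.png",s)
c=np.zeros((600,800,3),'uint8')
c[:300]=cv2.resize(t[225:270,270:390],(800,300),interpolation=cv2.INTER_CUBIC)
c[300:]=cv2.resize(s[240:285,275:395],(800,300),interpolation=cv2.INTER_CUBIC)
cv2.imwrite("pics/i5.png",c)
p=env.observe();R=p["orientation"];P=p["eef_pos"]
for d in(0,-5,-10):
  h=38.4+d;tip=P-h*R[:,2]-(151-3.4+0)*R[:,0]*1;print(d,tip,proj("top",tip),proj("scene",tip))
  st=P-h*R[:,2]-(56-3.4)*R[:,0];print("  stop",st,proj("top",st),proj("scene",st))
E
```

```text
q [ 2.82 14.09 -9.4  64.55 34.87 93.33] p [518.15 290.14 201.9 ] r,az 593.8541221657355 29.24672537377457 t 14.925
[[-0.    1.   -0.  ]
 [ 0.82  0.    0.57]
 [ 0.57  0.   -0.82]] [ 0.64  0.83 -1.76] 19.38103779183059
0 [518.26 147.27 148.75] [314.32 245.82] [312.59 265.24]
  stop [518.08 225.14 203.18] [282.76 244.41] [283.76 264.76]
-5 [518.26 150.14 144.65] [313.22 246.01] [311.59 266.97]
  stop [518.08 228.   199.08] [281.72 244.6 ] [282.74 266.6 ]
-10 [518.26 153.   140.56] [312.14 246.19] [310.59 268.69]
  stop [518.07 230.87 194.98] [280.69 244.8 ] [281.72 268.43]
```

View pics/i5.png

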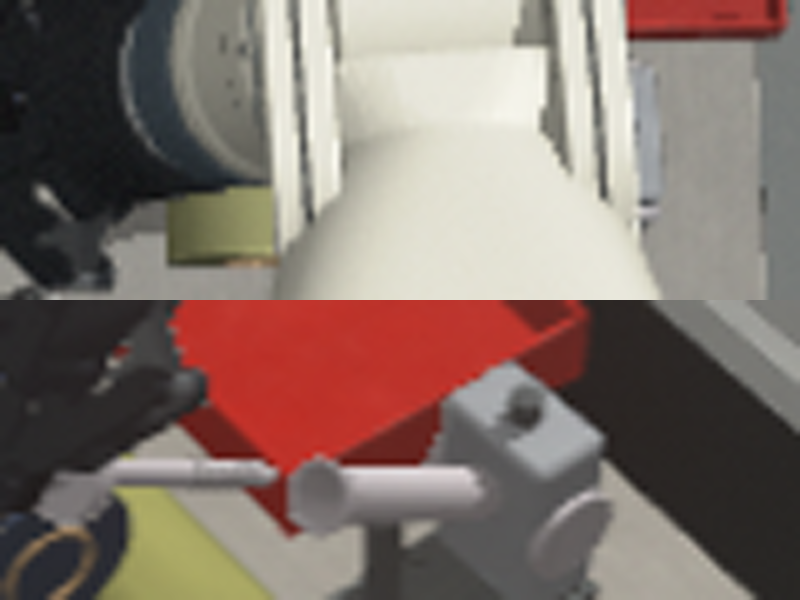

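The top view is hidden by the arm. In the scene view, the rod tip is at (316.2,266.3) and the mouth centre at (322.3,268.7). I'll fit the centrelines of the tube (unoccluded early pictures) and the rod.

```bash
python3 - <<'E'
from h import *
def line(f,cols,r0,r1,name):
    g=cv2.GaussianBlur(cv2.imread(f,0).astype(np.float32),(3,3),0);d=np.diff(g,axis=0)
    o=[]
    for c in cols:
        w=d[r0:r1,c];a=w.argmax();b=a+1+w[a+1:].argmin()
        sub=lambda i:r0+i+.5+(0 if i<1 or i>len(w)-2 else 0.5*(abs(w[i-1])-abs(w[i+1]))/(abs(w[i-1])-2*abs(w[i])+abs(w[i+1])+1e-9))
        o.append((c,(sub(a)+sub(b))/2,sub(b)-sub(a)))
    o=np.array(o);k=abs(o[:,2]-np.median(o[:,2]))<2;p=np.polyfit(o[k,0],o[k,1],1);print(name,p,"n",k.sum(),"w",np.median(o[:,2]));print(o[:,1:].T);return p
pt=line("pics/top0.png",range(333,351),236,258,"tube top")
ps=line("pics/scene0.png",range(328,345),258,282,"tube scene")
pr=line("pics/s5.png",range(294,310),258,273,"rod scene")
# tube axis from planes: intersect ray planes of both lines
def plane(n,p,c0,c1):
    o,a=ray(n,(c0,np.polyval(p,c0)));_,b=ray(n,(c1,np.polyval(p,c1)));m=np.cross(a,b);m/=np.linalg.norm(m);return m,m@o
m1,e1=plane("top",pt,333,350);m2,e2=plane("scene",ps,328,344)
u=np.cross(m1,m2);u/=np.linalg.norm(u);u*=np.sign(u[1])
q=np.linalg.lstsq(np.array([m1,m2,[0,1,0]]),np.array([e1,e2,119.]),rcond=None)[0]
print("tube axis dir",u,"yaw",np.degrees(np.arctan2(u[0],u[1])),"pitch",np.degrees(np.arcsin(u[2])),"pt at y=119",q)
# yaw assuming pitch 35: solve direction in top plane with pitch 35
for nm,m in(("top",m1),("scene",m2)):
    ys=np.radians(np.arange(-15,15,.05));D=np.c_[np.cos(.6109)*np.sin(ys),np.cos(.6109)*np.cos(ys),np.full(len(ys),np.sin(.6109))];print(nm,"yaw@35",np.degrees(ys[abs(D@m).argmin()]))
s=env.observe();P,R=s["eef_pos"],s["orientation"]
for d in(0,-4):
    A=lambda k:P-(38.4+d)*R[:,2]-k*R[:,0]
    a,b=proj("scene",A(120)),proj("scene",A(154.4));pl=(b-a)[1]/(b-a)[0]
    print(d,"rod tip",A(154.4),b,"pred slope",pl,"pred row@302",a[1]+pl*(302-a[0]),"meas",np.polyval(pr,302))
    print(" mouth proj",proj("scene",(517.9,119.3,120+d)),proj("top",(517.9,119.3,120+d)),"tube row@322 scene",np.polyval(ps,322),"top row@325",np.polyval(pt,325))
E
```

```text
tube top [  0.01 242.08] n 18 w 6.689822532236576
[[246.22 246.23 246.23 246.2  246.19 246.19 246.19 246.19 246.2  246.22
  246.22 246.22 246.26 246.34 246.37 246.38 246.39 246.42]
 [  6.7    6.68   6.69   6.72   6.73   6.71   6.7    6.69   6.69   6.71
    6.72   6.69   6.59   6.43   6.36   6.34   6.29   6.16]]
tube scene [  0.03 258.02] n 11 w 4.680093087255955
[[272.97 266.34 266.47 266.58 266.55 266.54 266.58 270.46 270.36 270.08
  269.81 269.57 266.7  266.76 266.79 266.79 266.81]
 [ 17.05   3.76   4.01   4.22   4.17   4.16   4.23  11.99  11.8   11.32
   10.97  10.51   4.6    4.68   4.73   4.7    4.62]]
rod scene [ -0.01 265.17] n 9 w 4.77407749928534
[[264.01 263.61 263.09 262.9  262.61 262.44 262.02 262.03 262.04 262.78
  263.22 264.   264.39 264.46 264.47 264.46]
 [  2.97   3.71   4.71   5.11   5.74   6.15   7.04   7.05   7.09   5.68
    4.84   3.31   2.6    2.35   2.27   2.25]]
tube axis dir [-0.03  0.8   0.6 ] yaw -2.2870826361451897 pitch 36.757677388651125 pt at y=119 [519.4  119.   124.91]
top yaw@35 -1.9999999999998153
scene yaw@35 0.7000000000002231
0 rod tip [518.27 141.7  144.86] [314.52 265.28] pred slope 0.016269145645777843 pred row@302 265.07147398247196 meas 263.16420208695075
 mouth proj [322.15 268.06] [325.01 246.81] tube row@322 scene 266.2638360891302 top row@325 246.0570747508366
-4 rod tip [518.27 143.99 141.58] [313.72 266.65] pred slope 0.013105611415458952 pred row@302 266.4960137044979 meas 263.16420208695075
 mouth proj [322.12 269.17] [324.99 246.96] tube row@322 scene 266.2638360891302 top row@325 246.0570747508366
```

The tube yaw is about -2.3°. The mouth lies about 6 mm further along tool z than the rod's axis. I'll apply that correction and close in.

>>> drive_tool --rows '[{"xyz": [0, 0, 0], "rot": [1.3, 0, -1.9], "hand": -1}, {"xyz": [0, -6, 6], "rot": [0, 0, 0], "hand": -1}, {"xyz": [-10, 0, 0], "rot": [0, 0, 0], "hand": -1}, {"xyz": [-8, 0, 0], "rot": [0, 0, 0], "hand": -1}, {"xyz": [0, 0, 0], "rot": [0, 0, 0], "hand": -1}]'

```text
clock: 15.65
eef_pos: [512.6, 277.2, 185.8]
orientation: [[-0.032, 0.999, -0.023], [0.819, 0.039, 0.573], [0.573, -0.0, -0.819]]
force: [0.3, -0.0, -1.5]
grip_width: 18.8
finger_force: 59.1
```

```bash
python3 st.py; python3 - <<'E'
from h import *
s=eyes.grab_frame("scene")[:,:,::-1];cv2.imwrite("pics/s6.png",s)
cv2.imwrite("pics/i6.png",cv2.resize(s[245:293,280:360],(800,480),interpolation=cv2.INTER_CUBIC))
o=env.observe();P,R=o["eef_pos"],o["orientation"]
for k in(100,154.4):print(k,(proj("scene",P-36.4*R[:,2]-k*R[:,0])-[280,245]+.5)*10-.5)
for M in((519,119.5,118),(517.9,119.3,120)):print((proj("scene",M)-[280,245]+.5)*10-.5)
E
```

```text
q [  1.37  14.99 -10.65  65.    34.99  88.93] p [512.57 277.22 185.77] r,az 582.7381870787106 28.40647061906005 t 15.65
[[-0.03  1.   -0.02]
 [ 0.82  0.04  0.57]
 [ 0.57 -0.   -0.82]] [ 0.35 -0.01 -1.51] 18.76676430970421
100 [237.   236.54]
154.4 [387.88 233.89]
[422.34 238.21]
[425.96 235.14]
```

View pics/i6.png

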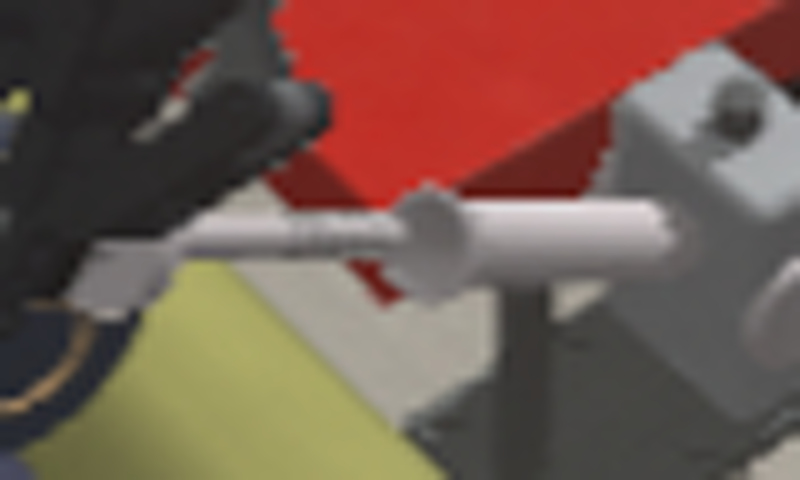

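The rod tip is at crop (403,235) and the mouth centre at (428,240). They are in line, with about 9 mm to go, so I'll insert with force checks.

>>> drive_tool --rows '[{"xyz": [-6, 0, 0.8], "rot": [0, 0, 0], "hand": -1}, {"xyz": [-5, 0, 0], "rot": [0, 0, 0], "hand": -1}, {"xyz": [-4, 0, 0], "rot": [0, 0, 0], "hand": -1}, {"xyz": [-3, 0, 0], "rot": [0, 0, 0], "hand": -1}, {"xyz": [0, 0, 0], "rot": [0, 0, 0], "hand": -1}]'

```text
clock: 16.32
eef_pos: [513.2, 263.4, 175.1]
orientation: [[-0.033, 0.999, -0.023], [0.818, 0.04, 0.573], [0.574, 0.0, -0.819]]
force: [-0.0, -0.3, -1.0]
grip_width: 18.9
finger_force: 59.1
```

```bash
cat > f.py <<'E'
from h import *
o=env.observe();R=o["orientation"];print("tool F",R.T@o["force"],"T",R.T@o["ft_torque"],"p",o["eef_pos"],o["finger_force"],o["clock"]);print(R)
E
python3 f.py
```

```text
tool F [-0.77 -0.03  0.66] T [ 0.01 -0.69 -0.04] p [513.18 263.42 175.12] 59.12488102912903 16.325
[[-0.03  1.   -0.02]
 [ 0.82  0.04  0.57]
 [ 0.57  0.   -0.82]]
```

>>> drive_tool --rows '[{"xyz": [-3, 0, 0], "rot": [0, 0, 0], "hand": -1}, {"xyz": [-3, 0, 0], "rot": [0, 0, 0], "hand": -1}, {"xyz": [-3, 0, 0], "rot": [0, 0, 0], "hand": -1}, {"xyz": [-3, 0, 0], "rot": [0, 0, 0], "hand": -1}, {"xyz": [0, 0, 0], "rot": [0, 0, 0], "hand": -1}]'

```text
clock: 16.95
eef_pos: [513.5, 253.6, 168.1]
orientation: [[-0.033, 0.999, -0.023], [0.818, 0.04, 0.573], [0.574, -0.0, -0.819]]
force: [-0.6, 0.4, -2.8]
grip_width: 19.0
finger_force: 59.0
```

```bash
python3 f.py
```

```text
tool F [-1.29 -0.59  2.57] T [ 0.02 -0.64  0.05] p [513.49 253.62 168.12] 59.01805758476257 16.95
[[-0.03  1.   -0.02]
 [ 0.82  0.04  0.57]
 [ 0.57 -0.   -0.82]]
```

>>> drive_tool --rows '[{"xyz": [-5, 0, 0], "rot": [0, 0, 0], "hand": -1}, {"xyz": [-5, 0, 0], "rot": [0, 0, 0], "hand": -1}, {"xyz": [-5, 0, 0], "rot": [0, 0, 0], "hand": -1}, {"xyz": [-4, 0, 0], "rot": [0, 0, 0], "hand": -1}, {"xyz": [0, 0, 0], "rot": [0, 0, 0], "hand": -1}]'

```text
clock: 17.58
eef_pos: [514.1, 237.7, 157.0]
orientation: [[-0.032, 0.999, -0.023], [0.819, 0.04, 0.573], [0.573, -0.0, -0.82]]
force: [0.1, -0.9, -5.3]
grip_width: 18.9
finger_force: 58.7
```

```bash
python3 f.py
```

```text
tool F [-3.76  0.08  3.88] T [ 0.19 -0.67  0.05] p [514.14 237.72 156.98] 58.73106300830841 17.575
[[-0.03  1.   -0.02]
 [ 0.82  0.04  0.57]
 [ 0.57 -0.   -0.82]]
```

>>> drive_tool --rows '[{"xyz": [-5, 0, 0.5], "rot": [0, 0, 0], "hand": -1}, {"xyz": [-5, 0, 0.5], "rot": [0, 0, 0], "hand": -1}, {"xyz": [-5, 0, 0], "rot": [0, 0, 0], "hand": -1}, {"xyz": [-4, 0, 0], "rot": [0, 0, 0], "hand": -1}, {"xyz": [0, 0, 0], "rot": [0, 0, 0], "hand": -1}]'

```text
clock: 18.2
eef_pos: [514.9, 222.8, 145.5]
orientation: [[-0.033, 0.999, -0.023], [0.819, 0.04, 0.573], [0.573, 0.0, -0.819]]
force: [-0.5, 0.8, -2.1]
grip_width: 19.2
finger_force: 59.0
```

```bash
python3 f.py
```

```text
tool F [-0.54 -0.48  2.18] T [ 0.18 -0.76  0.15] p [514.9  222.77 145.45] 58.97321283817291 18.2
[[-0.03  1.   -0.02]
 [ 0.82  0.04  0.57]
 [ 0.57  0.   -0.82]]
```

>>> drive_tool --rows '[{"xyz": [-6, 0, 0.3], "rot": [0, 0, 0], "hand": -1}, {"xyz": [-7, 0, 0], "rot": [0, 0, 0], "hand": -1}, {"xyz": [-7, 0, 0], "rot": [0, 0, 0], "hand": -1}, {"xyz": [-6, 0, 0], "rot": [0, 0, 0], "hand": -1}, {"xyz": [0, 0, 0], "rot": [0, 0, 0], "hand": -1}]'

```text
clock: 18.82
eef_pos: [515.8, 201.6, 130.3]
orientation: [[-0.033, 0.999, -0.023], [0.819, 0.04, 0.573], [0.573, 0.0, -0.819]]
force: [-0.8, -0.1, -2.3]
grip_width: 19.1
finger_force: 59.1
```

```bash
python3 f.py
```

```text
tool F [-1.4  -0.84  1.82] T [ 0.13 -0.68 -0.02] p [515.79 201.63 130.27] 59.08038139343262 18.825
[[-0.03  1.   -0.02]
 [ 0.82  0.04  0.57]
 [ 0.57  0.   -0.82]]
```

>>> drive_tool --rows '[{"xyz": [-2, 0, 0], "rot": [0, 0, 0], "hand": -1}, {"xyz": [-2, 0, 0], "rot": [0, 0, 0], "hand": -1}, {"xyz": [-1.5, 0, 0], "rot": [0, 0, 0], "hand": -1}, {"xyz": [-1, 0, 0], "rot": [0, 0, 0], "hand": -1}, {"xyz": [0, 0, 0], "rot": [0, 0, 0], "hand": -1}]'

```text
clock: 19.45
eef_pos: [515.9, 196.8, 126.8]
orientation: [[-0.033, 0.999, -0.023], [0.819, 0.04, 0.573], [0.573, 0.0, -0.819]]
force: [-0.5, -0.2, -1.5]
grip_width: 19.3
finger_force: 59.1
```

```bash
python3 f.py
```

```text
tool F [-1.01 -0.5   1.1 ] T [ 0.02 -0.68  0.03] p [515.92 196.75 126.81] 59.088603258132935 19.45
[[-0.03  1.   -0.02]
 [ 0.82  0.04  0.57]
 [ 0.57  0.   -0.82]]
```

>>> drive_tool --rows '[{"xyz": [-1, 0, 0], "rot": [0, 0, 0], "hand": -1}, {"xyz": [-1, 0, 0], "rot": [0, 0, 0], "hand": -1}, {"xyz": [-1, 0, 0], "rot": [0, 0, 0], "hand": -1}, {"xyz": [-1, 0, 0], "rot": [0, 0, 0], "hand": -1}, {"xyz": [0, 0, 0], "rot": [0, 0, 0], "hand": -1}]'

```text
clock: 20.08
eef_pos: [516.0, 193.5, 124.5]
orientation: [[-0.033, 0.999, -0.023], [0.819, 0.04, 0.573], [0.574, 0.0, -0.819]]
force: [-0.3, 0.8, -1.7]
grip_width: 19.2
finger_force: 59.1
```

```bash
python3 f.py
```

```text
tool F [-0.29 -0.23  1.86] T [-0.   -0.67 -0.  ] p [516.03 193.47 124.49] 59.09446656703949 20.075
[[-0.03  1.   -0.02]
 [ 0.82  0.04  0.57]
 [ 0.57  0.   -0.82]]
```

>>> drive_tool --rows '[{"xyz": [-1, 0, 0], "rot": [0, 0, 0], "hand": -1}, {"xyz": [-1, 0, 0], "rot": [0, 0, 0], "hand": -1}, {"xyz": [-1, 0, 0], "rot": [0, 0, 0], "hand": -1}, {"xyz": [-0.5, 0, 0], "rot": [0, 0, 0], "hand": -1}, {"xyz": [0, 0, 0], "rot": [0, 0, 0], "hand": -1}]'

```text
clock: 20.7
eef_pos: [516.1, 190.6, 122.5]
orientation: [[-0.033, 0.999, -0.023], [0.818, 0.04, 0.573], [0.574, 0.0, -0.819]]
force: [0.5, -0.3, -1.2]
grip_width: 19.0
finger_force: 59.1
```

```bash
python3 f.py
```

```text
tool F [-0.93  0.47  0.84] T [ 0.06 -0.66  0.03] p [516.13 190.64 122.54] 59.095516204833984 20.7
[[-0.03  1.   -0.02]
 [ 0.82  0.04  0.57]
 [ 0.57  0.   -0.82]]
```

>>> drive_tool --rows '[{"xyz": [-1, 0, 0], "rot": [0, 0, 0], "hand": -1}, {"xyz": [-1, 0, 0], "rot": [0, 0, 0], "hand": -1}, {"xyz": [-1, 0, 0], "rot": [0, 0, 0], "hand": -1}, {"xyz": [-0.5, 0, 0], "rot": [0, 0, 0], "hand": -1}, {"xyz": [0, 0, 0], "rot": [0, 0, 0], "hand": -1}]'

```text
clock: 21.32
eef_pos: [516.1, 190.2, 122.5]
orientation: [[-0.035, 0.999, -0.022], [0.815, 0.041, 0.578], [0.578, 0.002, -0.816]]
force: [-2.5, 14.3, 10.3]
grip_width: 18.9
finger_force: 59.3
```

```bash
python3 f.py
```

```text
tool F [17.7  -1.92 -0.1 ] T [0.24 2.59 0.07] p [516.11 190.24 122.45] 59.316508769989014 21.325
[[-0.03  1.   -0.02]
 [ 0.82  0.04  0.58]
 [ 0.58  0.   -0.82]]
```

The collar is seated: 18 N axial and no further travel. I'll draw it out.

>>> drive_tool --rows '[{"xyz": [4, 0, 0], "rot": [0, 0, 0], "hand": -1}, {"xyz": [8, 0, -0.3], "rot": [0, 0, 0], "hand": -1}, {"xyz": [12, 0, -0.5], "rot": [0, 0, 0], "hand": -1}, {"xyz": [14, 0, -0.5], "rot": [0, 0, 0], "hand": -1}, {"xyz": [14, 0, 0], "rot": [0, 0, 0], "hand": -1}]'

```text
clock: 21.95
eef_pos: [514.3, 230.5, 151.8]
orientation: [[-0.033, 0.999, -0.023], [0.819, 0.04, 0.573], [0.574, -0.0, -0.819]]
force: [-0.7, -0.4, -5.4]
grip_width: 18.9
finger_force: 58.7
```

>>> drive_tool --rows '[{"xyz": [16, 0, 0], "rot": [0, 0, 0], "hand": -1}, {"xyz": [18, 0, 0], "rot": [0, 0, 0], "hand": -1}, {"xyz": [20, 0, 0], "rot": [0, 0, 0], "hand": -1}, {"xyz": [20, 0, 0], "rot": [0, 0, 0], "hand": -1}, {"xyz": [10, 0, 0], "rot": [0, 0, 0], "hand": -1}]'

```text
clock: 22.58
eef_pos: [511.9, 299.7, 201.1]
orientation: [[-0.035, 0.999, -0.022], [0.818, 0.041, 0.573], [0.574, 0.003, -0.819]]
force: [0.6, -0.7, -1.7]
grip_width: 18.8
finger_force: 59.1
```

```bash
python3 f.py; python3 st.py
```

```text
tool F [-1.54  0.54  1.  ] T [-0.   -0.74  0.04] p [511.85 299.7  201.06] 59.06664490699768 22.575
[[-0.04  1.   -0.02]
 [ 0.82  0.04  0.57]
 [ 0.57  0.   -0.82]]
q [ 3.82 14.49 -9.01 65.34 35.   91.77] p [511.85 299.7  201.06] r,az 593.1355743289859 30.349716533904008 t 22.575
[[-0.04  1.   -0.02]
 [ 0.82  0.04  0.57]
 [ 0.57  0.   -0.82]] [ 0.58 -0.66 -1.71] 18.833541952369337
```

The rod is out and clear. I'll level it, then carry it over the tray.

>>> drive_tool --rows '[{"xyz": [5, 0, -10], "rot": [0, -8, 0], "hand": -1}, {"xyz": [0, 0, -10], "rot": [0, -9, 0], "hand": -1}, {"xyz": [0, 0, -5], "rot": [0, -9, 0], "hand": -1}, {"xyz": [0, 0, 0], "rot": [0, -9, 0], "hand": -1}, {"xyz": [0, 0, 0], "rot": [0, 0, 0], "hand": -1}]'

```text
clock: 23.2
eef_pos: [511.7, 293.1, 224.3]
orientation: [[-0.044, 0.999, 0.001], [0.999, 0.044, -0.0], [-0.0, 0.001, -1.0]]
force: [0.2, 0.2, -2.0]
grip_width: 19.2
finger_force: 59.1
```

```bash
python3 f.py
```

```text
tool F [0.16 0.23 1.98] T [ 0.   -0.   -0.02] p [511.7  293.13 224.31] 59.09746527671814 23.2
[[-0.04  1.    0.  ]
 [ 1.    0.04 -0.  ]
 [-0.    0.   -1.  ]]
```

>>> drive_tool --rows '[{"xyz": [-25, 22, 0], "rot": [0, 0, 0], "hand": -1}, {"xyz": [-32, 30, 0], "rot": [0, 0, 0], "hand": -1}, {"xyz": [-32, 30, 0], "rot": [0, 0, 0], "hand": -1}, {"xyz": [-25, 25, 0], "rot": [0, 0, 0], "hand": -1}, {"xyz": [-9, 11, 10], "rot": [0, 0, 0], "hand": -1}]'

```text
clock: 23.82
eef_pos: [636.4, 170.5, 214.3]
orientation: [[-0.038, 0.999, 0.001], [0.999, 0.038, 0.002], [0.002, 0.002, -1.0]]
force: [-0.6, 0.9, -1.5]
grip_width: 18.9
finger_force: 59.2
```

>>> drive_tool --rows '[{"xyz": [0, 0, 20], "rot": [0, 0, 0], "hand": -1}, {"xyz": [0, 0, 15], "rot": [0, 0, 0], "hand": -1}, {"xyz": [0, 0, 5], "rot": [0, 0, 0], "hand": -1}, {"xyz": [0, 0, 0], "rot": [0, 0, 0], "hand": -1}, {"xyz": [0, 0, 0], "rot": [0, 0, 0], "hand": -1}]'

```text
clock: 24.45
eef_pos: [635.1, 172.9, 175.2]
orientation: [[-0.041, 0.999, 0.002], [0.999, 0.041, 0.0], [0.0, 0.002, -1.0]]
force: [0.6, -0.3, -0.8]
grip_width: 18.9
finger_force: 59.2
```

```bash
python3 f.py; python3 - <<'E'
from h import *
s=eyes.grab_frame("scene");o=env.observe();P,R=o["eef_pos"],o["orientation"];tip=P-36.4*R[:,2]-154.4*R[:,0];c=proj("scene",tip)
print("tip",tip,c,"qd",abs(o["qd"]).max())
g=s[int(c[1])-7:int(c[1])+8,int(c[0])-14:int(c[0])+12];print(int(c[0])-14,int(c[1])-7);print(g[:,:,1])
E
```

```text
tool F [-0.29  0.6   0.81] T [ 0.02 -0.03 -0.04] p [635.11 172.85 175.22] 59.16366934776306 24.45
[[-0.04  1.    0.  ]
 [ 1.    0.04  0.  ]
 [ 0.    0.   -1.  ]]
tip [641.37  18.53 211.57] [324.97 194.7 ] qd 0.11105031593689038
310 187
[[ 40  67 105 120 120 121 121 120 125 148 160 158 157 158 144 126 121 121
  121 122 121 119 120 119 119 119]
 [ 34  40  59 105 121 121 120 121 120 122 141 156 158 159 156 145 128 121
  122 122 121 121 119 119 119 119]
 [ 35  35  36  56  88 112 120 120 120 119 124 139 156 160 158 156 148 128
  121 122 121 121 120 119 118 119]
 [ 34  35  34  36  46  84 113 119 119 120 119 123 134 152 159 158 157 154
  134 122 122 122 120 120 119 119]
 [ 34  34  34  35  35  45  83 112 120 120 120 121 122 132 155 161 159 158
  156 135 122 121 121 121 120 119]
 [ 34  34  34  34  34  35  43  71 106 121 120 121 121 121 126 151 160 159
  158 157 143 126 122 121 121 120]
 [ 33  34  33  34  33  34  35  40  67 106 120 120 121 121 120 125 149 160
  158 158 156 143 127 121 121 121]
 [ 38  34  34  34  33  33  33  33  39  66 105 120 120 111 133 133 123 146
  158 157 157 156 148 130 121 121]
 [ 47  41  33  34  34  34  34  33  34  39  70 181 204 189 191 174 137 124
  141 155 159 159 157 152 131 119]
 [ 43  49  42  34  34  34  33  34  34  75 156 177 174 175 160 123 112 119
  123 136 153 159 158 158 156 134]
 [ 37  42  47  43  35  34  33  75 154 175 188 183 147 127 108 105 117 119
  120 122 133 155 161 159 159 157]
 [ 35  36  42  49  45  82 139 153 182 186 149 128 110  79  71 104 120 119
  120 120 122 126 151 162 159 159]
 [ 36  37  38  76 114 166 194 164 146 143 111  79  56  41  40  68 105 118
  119 119 119 120 124 150 162 161]
 [ 37  75 114 166 193 187 167 139 107  83  60  42  33  34  34  39  66 103
  118 119 119 120 120 121 147 160]
 [144 185 174 152 153 133 111 100  67  40  36  34  33  33  33  34  38  64
  110 122 119 120 120 119 120 138]]
```

The rod tip appears at scene (325,195), as predicted: (641,18.5,212) over the tray's front half, level. I'll lower it a touch and settle.

>>> drive_tool --rows '[{"xyz": [0, 0, 4], "rot": [0, 0, 0], "hand": -1}, {"xyz": [0, 0, 4], "rot": [0, 0, 0], "hand": -1}, {"xyz": [0, 0, 0], "rot": [0, 0, 0], "hand": -1}, {"xyz": [0, 0, 0], "rot": [0, 0, 0], "hand": -1}, {"xyz": [0, 0, 0], "rot": [0, 0, 0], "hand": -1}]'

```text
clock: 25.12
eef_pos: [635.0, 172.5, 166.5]
orientation: [[-0.04, 0.999, 0.001], [0.999, 0.04, 0.0], [-0.0, 0.001, -1.0]]
force: [-0.7, 1.1, -1.8]
grip_width: 19.0
finger_force: 59.2
```

>>> drive_tool --rows '[{"xyz": [0, 0, 0], "rot": [0, 0, 0], "hand": -1}, {"xyz": [0, 0, 0], "rot": [0, 0, 0], "hand": -1}, {"xyz": [0, 0, 0], "rot": [0, 0, 0], "hand": -1}, {"xyz": [0, 0, 0], "rot": [0, 0, 0], "hand": -1}, {"xyz": [0, 0, 0], "rot": [0, 0, 0], "hand": -1}]'

```text
clock: 25.75
eef_pos: [634.9, 172.5, 166.4]
orientation: [[-0.04, 0.999, 0.0], [0.999, 0.04, 0.0], [-0.0, 0.0, -1.0]]
force: [-0.9, -0.3, -2.3]
grip_width: 19.1
finger_force: 59.2
```

```bash
python3 f.py; python3 -c "
from workcell import order;print(order.job_done())"
```

```text
tool F [-0.27 -0.93  2.25] T [-0.    0.   -0.02] p [634.94 172.52 166.38] 59.163604974746704 25.75
[[-0.04  1.    0.  ]
 [ 1.    0.04  0.  ]
 [-0.    0.   -1.  ]]
the job is handed in; nothing more can be done
None
```

I handed the job in at 25.8 s: the stop button is fully down, the rod was pushed in until its collar sat on the tube mouth and then drawn right out, and the arm is holding it still and level with its tip about 0.2 m over the front half of the tray; the hand-in gave no verdict.

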